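# Load the router's drive cards behind the dust sash

## Task

The workshop router's drive cabinet needs its cards back: raise the clear dust sash all the way, slide every card that lies on the bench along the two guides of the bay of its own colour (heat-sink end first), and swing both of that bay's ejector levers fully shut so that the card is seated home. When all the cards are seated, lower the sash fully again. Leave the other things on the bench where they are.

Things in the scene. Friction and masses are not known exactly. Their poses are not given: they have to be found in the camera images.
- sash (a joint): Clear dust sash at the front of the fixed cabinet, 440 mm wide, 128 mm high, between two posts 240 mm high. Height in m it is raised: 0 = fully lowered (lower edge 24 mm above the table), 0.11 = fully raised. Slides straight up and down, stays where it is left (about 10 N to lift, 3 N to push down). Behind it the cabinet has side walls, a clear roof 153 mm high and a back.
- sash_bar (a point): Centre of the sash's black grip bar: 130 mm long along the sash (y of this frame), 14 x 14 mm in section, on two thin standoffs 120 mm apart, 30 mm of free space below it; 189 mm above the table when the sash is down. Pinch it from above across the bar. x of this frame points into the cabinet.
- bay_red: Fixed red bay, one of three side by side 150 mm apart in varying order. Origin on the table, midway between its red guides, under the sash; x into the cabinet, y left. Floor plate 3 mm thick, x -0.100 to 0.040. Guide walls 59 mm apart, flared to 69 mm from x -0.075 to -0.100; from x -0.070 inwards lips (50 mm apart) cover the groove, which is 13 mm high above the plate.
- card_red: Loose red card (None: absent), 0.15 kg: green board 130 x 56 x 5 mm, flat. Origin under the board's centre; +x end goes in first. Grip blade 30 (x) x 12 (y) mm, 55 high, centred at x -0.040; front bar 18 high at x -0.061; heat sink 20 x 40, 43 high, at x 0.053, passes only under a raised sash. Seated: origin at x -0.035, y 0, z 0.003 of its bay, axes parallel.
- lever_red_left (a joint): Angle (rad) of the ejector lever on the +y side of the red bay: 0 = shut (stop), lying across the card's front bar; 1.57 = open, pointing to -x of the bay. Vertical pivot at x -0.1045, y +0.042 of the bay. Arm 38 mm long, 9 wide, 6 to 28 mm above the table. Stays where left (friction 0.11 N m).
- lever_red_left_tip (a point): Top of the free end of that lever's arm, 38 mm from its pivot, 28 mm above the table. A sprung connector (2 to 4 N) stops the card 6 mm short, with its origin at x -0.041 of the bay; shutting both levers presses on the front bar and drives the card the last 6 mm home and holds it.
- lever_red_right (a joint): Angle (rad) of the ejector lever on the -y side of the red bay: 0 = shut (stop), lying across the card's front bar; 1.57 = open, pointing to -x of the bay. Vertical pivot at x -0.1045, y -0.042 of the bay. Arm 38 mm long, 9 wide, 6 to 28 mm above the table. Stays where left (friction 0.11 N m).
- lever_red_right_tip (a point): Top of the free end of that lever's arm, 38 mm from its pivot, 28 mm above the table. A sprung connector (2 to 4 N) stops the card 6 mm short, with its origin at x -0.041 of the bay; shutting both levers presses on the front bar and drives the card the last 6 mm home and holds it.
- bay_blue: Fixed blue bay, one of three side by side 150 mm apart in varying order. Origin on the table, midway between its blue guides, under the sash; x into the cabinet, y left. Floor plate 3 mm thick, x -0.100 to 0.040. Guide walls 59 mm apart, flared to 69 mm from x -0.075 to -0.100; from x -0.070 inwards lips (50 mm apart) cover the groove, which is 13 mm high above the plate.
- card_blue: Loose blue card (None: absent), 0.15 kg: green board 130 x 56 x 5 mm, flat. Origin under the board's centre; +x end goes in first. Grip blade 30 (x) x 12 (y) mm, 55 high, centred at x -0.040; front bar 18 high at x -0.061; heat sink 20 x 40, 43 high, at x 0.053, passes only under a raised sash. Seated: origin at x -0.035, y 0, z 0.003 of its bay, axes parallel.
- lever_blue_left (a joint): Angle (rad) of the ejector lever on the +y side of the blue bay: 0 = shut (stop), lying across the card's front bar; 1.57 = open, pointing to -x of the bay. Vertical pivot at x -0.1045, y +0.042 of the bay. Arm 38 mm long, 9 wide, 6 to 28 mm above the table. Stays where left (friction 0.11 N m).
- lever_blue_left_tip (a point): Top of the free end of that lever's arm, 38 mm from its pivot, 28 mm above the table. A sprung connector (2 to 4 N) stops the card 6 mm short, with its origin at x -0.041 of the bay; shutting both levers presses on the front bar and drives the card the last 6 mm home and holds it.
- lever_blue_right (a joint): Angle (rad) of the ejector lever on the -y side of the blue bay: 0 = shut (stop), lying across the card's front bar; 1.57 = open, pointing to -x of the bay. Vertical pivot at x -0.1045, y -0.042 of the bay. Arm 38 mm long, 9 wide, 6 to 28 mm above the table. Stays where left (friction 0.11 N m).
- lever_blue_right_tip (a point): Top of the free end of that lever's arm, 38 mm from its pivot, 28 mm above the table. A sprung connector (2 to 4 N) stops the card 6 mm short, with its origin at x -0.041 of the bay; shutting both levers presses on the front bar and drives the card the last 6 mm home and holds it.
- bay_yellow: Fixed yellow bay, one of three side by side 150 mm apart in varying order. Origin on the table, midway between its yellow guides, under the sash; x into the cabinet, y left. Floor plate 3 mm thick, x -0.100 to 0.040. Guide walls 59 mm apart, flared to 69 mm from x -0.075 to -0.100; from x -0.070 inwards lips (50 mm apart) cover the groove, which is 13 mm high above the plate.
- card_yellow: Loose yellow card (None: absent), 0.15 kg: green board 130 x 56 x 5 mm, flat. Origin under the board's centre; +x end goes in first. Grip blade 30 (x) x 12 (y) mm, 55 high, centred at x -0.040; front bar 18 high at x -0.061; heat sink 20 x 40, 43 high, at x 0.053, passes only under a raised sash. Seated: origin at x -0.035, y 0, z 0.003 of its bay, axes parallel.
- lever_yellow_left (a joint): Angle (rad) of the ejector lever on the +y side of the yellow bay: 0 = shut (stop), lying across the card's front bar; 1.57 = open, pointing to -x of the bay. Vertical pivot at x -0.1045, y +0.042 of the bay. Arm 38 mm long, 9 wide, 6 to 28 mm above the table. Stays where left (friction 0.11 N m).
- lever_yellow_left_tip (a point): Top of the free end of that lever's arm, 38 mm from its pivot, 28 mm above the table. A sprung connector (2 to 4 N) stops the card 6 mm short, with its origin at x -0.041 of the bay; shutting both levers presses on the front bar and drives the card the last 6 mm home and holds it.
- lever_yellow_right (a joint): Angle (rad) of the ejector lever on the -y side of the yellow bay: 0 = shut (stop), lying across the card's front bar; 1.57 = open, pointing to -x of the bay. Vertical pivot at x -0.1045, y -0.042 of the bay. Arm 38 mm long, 9 wide, 6 to 28 mm above the table. Stays where left (friction 0.11 N m).
- lever_yellow_right_tip (a point): Top of the free end of that lever's arm, 38 mm from its pivot, 28 mm above the table. A sprung connector (2 to 4 N) stops the card 6 mm short, with its origin at x -0.041 of the bay; shutting both levers presses on the front bar and drives the card the last 6 mm home and holds it.
- tape: Bystander, to be left alone. Yellow tape measure 60 x 35 x 45 mm; origin under its centre.
- oak_offcut: Bystander, to be left alone. Dark oak offcut 130 x 50 x 30 mm; origin under its centre.
Mind the look-alikes: they are no part of the job. What is shaped like the card_red but purple or turquoise is not meant.

How it is judged:
On the way, in this order (a step that is already met when the one before it is completed fails the run):
1. the sash is raised (by more than 80 mm of its 110 mm) (value of joint sash above 0.08 m), for 0.2 s.
2. every card present is seated home in the bay of its colour with both ejector levers shut (x of card_red in the frame of bay_red between -0.038 and -0.031 m and y of card_red in the frame of bay_red between -0.004 and 0.004 m and z of card_red in the frame of bay_red below 0.008 m and angle between each of card_red, card_blue, card_yellow's own z axis and vertical below 0.08 rad and linear speed of each of card_red, card_blue, card_yellow below 0.02 m/s and x of each of lever_red_left_tip, lever_red_right_tip in the frame of card_red above -0.077 m and x of card_blue in the frame of bay_blue between -0.038 and -0.031 m and y of card_blue in the frame of bay_blue between -0.004 and 0.004 m and z of card_blue in the frame of bay_blue below 0.008 m and x of each of lever_blue_left_tip, lever_blue_right_tip in the frame of card_blue above -0.077 m and x of card_yellow in the frame of bay_yellow between -0.038 and -0.031 m and y of card_yellow in the frame of bay_yellow between -0.004 and 0.004 m and z of card_yellow in the frame of bay_yellow below 0.008 m and x of each of lever_yellow_left_tip, lever_yellow_right_tip in the frame of card_yellow above -0.077 m), for 0.2 s.
At the end, for the whole second after the job is handed in: Every card present is seated in its own bay (within 3 to 4 mm along and across the guides), flat, at rest, both its levers shut to within about 0.2 rad, and the sash lowered to within 10 mm of its stop. Levers of an empty bay do not matter. Bystanders moved by less than 60 mm (all of step 2 and value of joint sash below 0.01 m); the robot touches nothing.
It fails at once if a bystander is moved by more than 60 mm (distance of any of tape, oak_offcut from where it was at the start of the episode above 0.06 m).
Of card_red, card_blue, card_yellow only 2 to 3 are there at a start; the rules pass over those that are not, and their reading is None.
At some moment in a run one of card_red, card_blue, card_yellow may be knocked a few centimetres aside while the robot is not near it.
Once in a run the grip may slacken for a moment while it holds something.
It also fails if it takes over 210 s, if anything falls off the work surface, if the arm or the gripper's body presses on something with over 40 N, if the wrist force passes 120 N, or if a joint passes its speed limit or range.

## Robot

A 6-joint arm with a two-finger parallel gripper is mounted at the origin on the work surface. World frame = base frame: x ahead of the robot, y to its left, z up, the work surface at z = 0. Lengths are in m, angles in rad, forces in N, time in s.
With the tool pointing down it reaches from about 0.225 to 0.875 m from the base axis. Payload 3.4 kg.
Tool frame: the origin (TCP) lies on the centre line of the jaws, within the pads' length; the fingertips stand 17 mm ahead of it and the grasp point (between the pads) lies 2 mm behind it (nose_length is the distance from the TCP to the fingertips, in m); z points along the fingers, y is the line along which they close (so a half turn about z gives the same grasp; the last joint's range is limited). The gripper opens to 85 mm and grips with 20 to 120 N. Pads are 22 mm wide; open, the fingers measure 114 mm over their backs; the gripper's body (76 mm by 85 mm) begins 54 mm behind the grasp point. The pads swing forward as they close: fully open they stand 13 mm farther back than shut.
Start: joints at [1.033, 0.276, 1.505, -0, 1.361, -0.121], TCP at [0.233, 0.526, 0.248] pointing down, gripper open.
Joint ranges: [-2.89, 2.89], [-0.75, 2.08], [0.22, 2.7], [-1.18, 4.32], [0.11, 2.71], [-2.7, 2.7]. Speed limits (rad/s): [2.57, 2.57, 3.14, 3.14, 3.14, 3.14].

## Interface

Orientations are given as a unit quaternion [w, x, y, z].
In Python, from rig import get_state, get_image, sign_off, find_in, place_of, nose_length gives the robot as it stands.
- The arm moves only by the tool apply_moves, never from a script. Its argument "deltas" is one flat list of numbers, 5 for each row, row after row: the finger opening in mm, from 0 to 85.4, then the shift along the tool's x, y, z in mm, then the turn about the tool's z in degrees. A call has 1 to 12 rows; each row is the pose to reach, as a shift and turn from the pose commanded when the call began, along the tool's axes at that moment; what a row does not reach only later rows make up. A row lasts 1/12 s, in which the tool goes at most 41.7 mm and 7.16 degrees, less where a joint would pass 70% of its speed; a pose out of reach is approached as far as the arm can. A call with a gripper value outside its range is refused whole. The fingers move at their own pace and stop on an object; "squeeze" is the grip in N (left out, the last holds). Time passes only in rows, so rows that repeat a pose let the fingers close. It gives the time, the measured TCP pose, the force, the opening and the grip force at its end, in the units of the state.
- get_state(): the state, without advancing time (a new reading comes with each control period).
- get_image(name): name is "scene" or "top"; returns a dict with "frame" (420x560x3 uint8, red, green, blue), "K" (3x3 intrinsics, pixels), "position" and "orientation" of the camera in the world. Camera axes: x right, y down, z forward; pixel columns grow to the right and rows downward; lengths in m; the calibration is good to about 2 mm. A picture is of the moment at which its call begins. There is no depth.
- sign_off(): hands the job in; it is judged then, once.
Trained networks look in a picture, given as the dict that the camera call returned (one of the last four; its "shot" number tells which), for a name from the list of things; names that differ only in an ending like _2 or _b are one class to them, and where a whole thing is asked for, a point or a joint stands for the part that bears it (a point fixed in the world has none). Each returns a list of dicts, best first, with "score" (0 to 1); they miss things now and then, are a little off and sometimes report something else, mostly with a low value. They report only what shows in the picture. A call takes as long as a camera call. They do not tell look-alikes from the thing itself.
- find_in(query, picture): "point" ([column, row] in pixels, amid what is visible of it).
- place_of(query, picture): "point" ([column, row] in pixels: a listed point, or the origin of a listed thing).
The state is a dict: "clock": time; "qpos": joint angles; "qd": joint speeds; "effort": joint torques, N m; "position": TCP position; "ee_rot": TCP orientation; "contact_force": force on the tool from outside, world axes, zero at the start; "moment": the same for the moment, N m; "width": finger opening in m; "gripper_force": force on a finger pad.
Only numpy, scipy, OpenCV 4.12 (cv2) and the standard library are available. Lean on these libraries where they do the work, as an engineer would, in place of code of your own. Each camera call takes 0.05 s, during which the arm holds its last target. There are 200 camera calls.

## Working session

There is one attempt and no reset: what is moved stays moved. The work goes in short steps, Python scripts to look and compute and a tool call to move; the robot and the scene stay as the last step left them, time stands still between calls to the robot, and variables do not carry over. Pictures are saved under pics/ and viewed, at most 14 in all, crops included, and the job is handed in when it is done.

Besides the shell and the picture viewer there is one more tool, called after "Emit:" by a JSON object that holds its "api" and its "payload", one argument or row to a line. apply_moves: Moves the arm, as the interface text tells. Its arguments: {"type":"object","properties":{"deltas":{"type":"array"},"squeeze":{"type":"number"}},"required":["deltas"]}

```bash
mkdir -p pics; cat > h.py <<'E'
import numpy as np, cv2
from scipy.spatial.transform import Rotation as R
from rig import get_state, get_image, sign_off, find_in, place_of, nose_length
def rot(q): return R.from_quat([q[1],q[2],q[3],q[0]]).as_matrix()
def ray(im,p):
    d=rot(im["orientation"])@np.linalg.inv(im["K"])@np.array([p[0],p[1],1.]); return np.array(im["position"]),d
def onz(im,p,z):
    o,d=ray(im,p); return o+d*(z-o[2])/d[2]
def proj(im,X):
    c=rot(im["orientation"]).T@(np.array(X)-np.array(im["position"])); c=im["K"]@c; return c[:2]/c[2]
def save(im,n,crop=None,s=1):
    f=im["frame"][:,:,::-1]
    if crop: f=f[crop[1]:crop[3],crop[0]:crop[2]]
    cv2.imwrite("pics/"+n,cv2.resize(f,None,fx=s,fy=s,interpolation=cv2.INTER_CUBIC))
E
python3 - <<'E'
from h import *
print(get_state(), nose_length)
for n in("top","scene"):
    im=get_image(n); save(im,n+"0.png",s=1.4)
    print(n,im["position"],im["orientation"],im["K"].tolist())
    for q,z in [("sash_bar",.189)]+[(k+c,0) for c in("red","blue","yellow") for k in("card_","bay_")]+[("tape",0),("oak_offcut",0)]+[("lever_%s_%s_tip"%(c,s),.028) for c in("red","blue","yellow") for s in ("left","right")]:
        for r in place_of(q,im)[:4]:
            print(q,round(r["score"],2),np.round(r["point"]),onz(im,r["point"],z).round(3))
E
```

```text
{'clock': 0.0, 'qpos': array([ 1.03298064e+00,  2.76613737e-01,  1.50619553e+00,  3.52654299e-06,
        1.36068667e+00, -1.21021117e-01]), 'qd': array([0.00074435, 0.00077589, 0.00037026, 0.00040447, 0.00057138,
       0.00089145]), 'effort': array([ 3.46198767e-04, -4.16781414e+01, -2.45811886e+01, -4.69766983e-04,
        1.11128765e-02, -4.69975674e-06]), 'position': array([0.23252388, 0.52531711, 0.24740413]), 'ee_rot': array([-3.09480747e-04,  2.06892394e-01,  9.78363241e-01, -8.99915129e-04]), 'contact_force': array([0.9695548 , 0.02865739, 0.0133257 ]), 'moment': array([-0.01637375,  0.04239177, -0.04336733]), 'gripper_force': 0.0, 'width': 0.08544356239361643} 0.017
top [0.39767469 0.01281798 1.1957331 ] [ 0.02754367 -0.70095157  0.7116288  -0.03863547] [[414.95943369055925, 0.0, 278.86899280669934], [0.0, 414.95943369055925, 206.73896432293924], [0.0, 0.0, 1.0]]
sash_bar 0.92 [266. 130.] [0.684 0.025 0.189]
card_red 0.91 [184. 300.] [0.248 0.265 0.   ]
card_red 0.81 [138. 216.] [0.49 0.4  0.  ]
card_red 0.66 [150. 125.] [0.757 0.367 0.   ]
bay_red 0.76 [318. 147.] [ 0.685 
[... 1096 characters left out ...]
.] [0.501 0.406 0.   ]
card_red 0.66 [394. 377.] [0.76  0.362 0.   ]
card_red 0.55 [407. 191.] [0.252 0.272 0.   ]
bay_red 0.31 [122. 220.] [ 0.63  -0.388  0.   ]
card_yellow 0.9 [398. 232.] [0.395 0.282 0.   ]
bay_yellow 0.33 [249. 223.] [ 0.515 -0.081  0.   ]
tape 0.75 [203. 164.] [ 0.374 -0.286  0.   ]
oak_offcut 0.56 [124. 218.] [ 0.624 -0.384  0.   ]
oak_offcut 0.3 [398. 228.] [0.384 0.28  0.   ]
lever_red_left_tip 0.52 [249. 222.] [ 0.529 -0.072  0.028]
lever_blue_left_tip 0.66 [303. 242.] [0.534 0.075 0.028]
lever_blue_right_tip 0.53 [270. 230.] [ 0.532 -0.015  0.028]
lever_yellow_left_tip 0.68 [358. 267.] [0.551 0.219 0.028]
lever_yellow_right_tip 0.47 [327. 251.] [0.537 0.138 0.028]
```

View pics/top0.png

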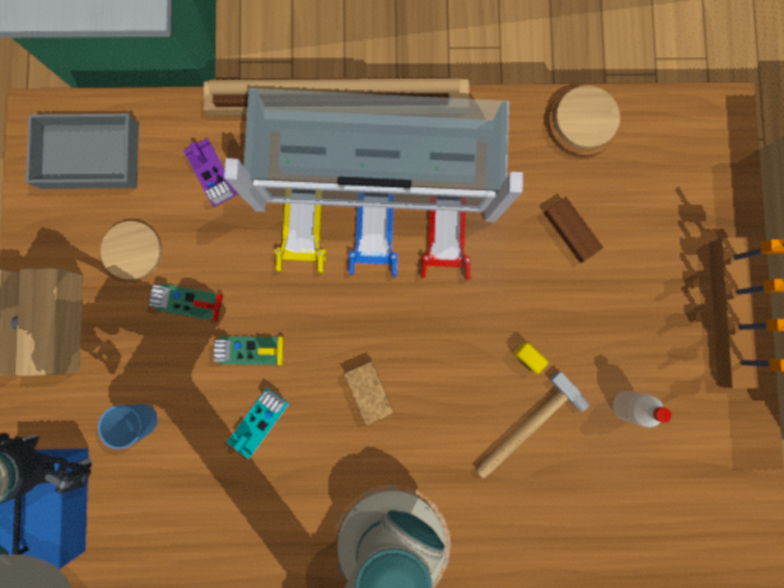

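View pics/scene0.png

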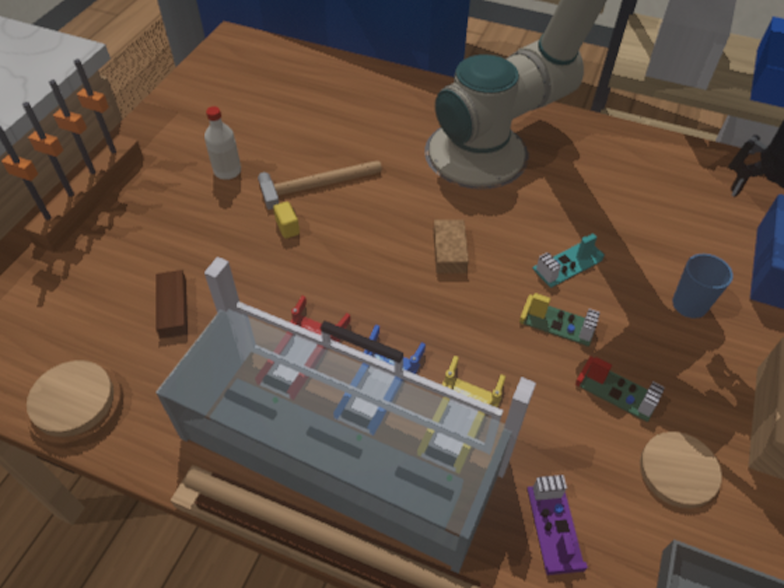

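The top view shows three bays, yellow, blue and red from left to right (y about +0.17, +0.02 and -0.125). There are two real cards: red at about (133,216) and yellow at about (178,250) in original pixels. The blue card is absent. Look-alikes are the purple card (150,122), the turquoise card (184,302), the yellow tape (380,256) and the oak offcut (408,164). Both cards have their heat sinks pointing left (+y). Next I fit the poses and check them with an overlay.

```bash
cat >> h.py <<'E'
from scipy.optimize import least_squares
OFF={"yellow":.15,"blue":0.,"red":-.15}
def T(p,v):
    c,s=np.cos(p[2]),np.sin(p[2]); return np.array([p[0]+c*v[0]-s*v[1],p[1]+s*v[0]+c*v[1],v[2]])
def fitbay(ims):
    obs=[]
    for im in ims:
        for q,v in [("sash_bar",None)]+[("bay_"+c,(0,OFF[c],0)) for c in OFF]+[("lever_%s_%s_tip"%(c,s),(-.1425,OFF[c]+(.042 if s=="left" else -.042),.028)) for c in OFF for s in("left","right")]:
            if v is None: continue
            r=place_of(q,im)
            if r and r[0]["score"]>.35: obs.append((im,v,r[0]["point"],q))
    f=lambda p:np.concatenate([proj(im,T(p,v))-pt for im,v,pt,q in obs])
    s=least_squares(f,[.68,.02,-.05],loss="soft_l1",x_scale=[.01,.01,.05]); return s.x,f(s.x).reshape(-1,2).round(1)
def line(f,im,p,a,b,col):
    A=proj(im,T(p,a))*4;B=proj(im,T(p,b))*4
    cv2.line(f,tuple(A.round().astype(int).tolist()),tuple(B.round().astype(int).tolist()),col,1,cv2.LINE_AA)
def rect(f,im,p,x0,x1,y0,y1,z,col):
    c=[(x0,y0,z),(x1,y0,z),(x1,y1,z),(x0,y1,z)]
    for i in range(4): line(f,im,p,c[i],c[(i+1)%4],col)
def drawcard(f,im,p,z=0):
    rect(f,im,p,-.065,.065,-.028,.028,z+.005,(255,255,255))
    rect(f,im,p,-.055,-.025,-.006,.006,z+.055,(255,0,255)); rect(f,im,p,.043,.063,-.02,.02,z+.043,(255,255,0))
def drawbay(f,im,p):
    for c,o in OFF.items():
        rect(f,im,(*T(p,(0,o,0))[:2],p[2]),-.1,.04,-.0295,.0295,.003,(255,255,255))
        for s in(1,-1): line(f,im,p,(-.1045,o+s*.042,.028),(-.1425,o+s*.042,.028),(255,0,255))
def big(im): return cv2.resize(im["frame"][:,:,::-1],None,fx=4,fy=4,interpolation=cv2.INTER_CUBIC)
E
python3 - <<'E'
from h import *
t=get_image("top");s=get_image("scene")
p,r=fitbay([t,s]);print(p,r.tolist())
fs=[(t,big(t)),(s,big(s))]
C={"red":(.495,.403,np.pi-1.57+0),"yellow":(.388,.281,1.57)}
# yaw estimate from heat sink/front bar by findings
for im,f in fs:
    drawbay(f,im,p)
    for c in C.values(): drawcard(f,im,c)
f=fs[0][1]; cv2.imwrite("pics/a1.png",np.hstack([f[760:1060,400:800],f[500:800,760:1160]]))
f=fs[0][1]; cv2.imwrite("pics/a2.png",f[500:880,760:1400])
E
```

```text
[ 0.67989179  0.02256986 -0.04700098] [[-2.3, -0.0], [-0.6, -1.3], [2.6, 1.3], [-0.2, 2.5], [0.8, -1.7], [1.3, 0.7], [0.8, -0.0], [-3.4, 0.2], [0.6, -1.9], [-0.7, 0.5], [-1.2, 2.7], [1.8, 2.3], [-3.0, 0.4], [4.2, -1.4]]
```

View pics/a1.png

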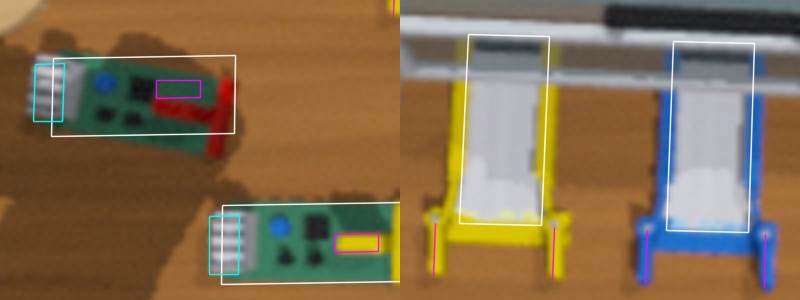

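View pics/a2.png

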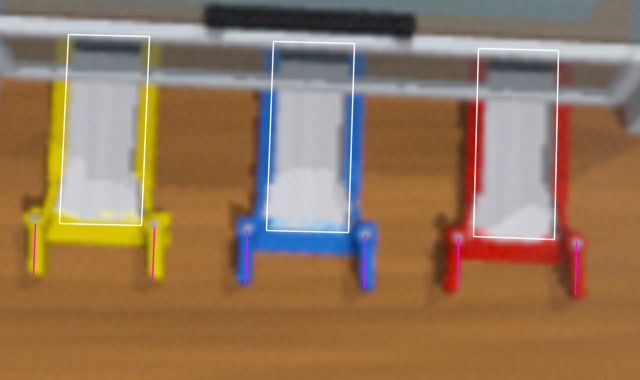

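The bay fit matches the guides and pivots to about 2 mm. All levers are open, and the bay yaw is -0.047 rad. The yellow card fits at about (0.389,0.281), yaw 1.57. The red card is turned by about -9°, and I will refine it later. Next is the sash bar: triangulate it and work out the move.

```bash
cat >> h.py <<'E'
BAY=np.array([.680,.0226,-.047])
def go(x,y,z,yawy):
    "target TCP world pos, yaw(deg) of tool y -> deltas; nearest half turn"
    s=get_state(); M=rot(s["ee_rot"]); d=M.T@(np.array([x,y,z])-s["position"])*1000
    cur=np.degrees(np.arctan2(M[1,1],M[0,1])); t=(cur-yawy+90)%180-90
    print("delta",d.round(1),"turn",round(t,1),"| pos",s["position"].round(4),"yawy",round(cur,1),"F",s["contact_force"].round(1),"w",round(s["width"]*1000,1),"gf",round(float(s["gripper_force"]),1),"t",round(s["clock"],1),"q6",round(s["qpos"][5],2))
E
python3 - <<'E'
from h import *
for n in("top","scene"):
    im=get_image(n); r=find_in("sash_bar",im)[0]; q=place_of("sash_bar",im)[0]
    print(n,r,onz(im,q["point"],.189),"pred",proj(im,T(BAY,(0,0,.189))),q["point"])
go(*T(BAY,(0,0,.25)),-2.7)
E
```

```text
top {'point': [266.5, 139.5], 'score': 0.65} [0.68127728 0.02095632 0.189     ] pred [267.04349414 131.41180396] [267.7, 130.9]
scene {'point': [296.9, 253.5], 'score': 0.69} [0.6765122  0.02312587 0.189     ] pred [257.47375572 245.14397653] [258.4, 243.9]
delta [-612.6 -279.    -1.7] turn 68.8 | pos [0.2328 0.5258 0.2483] yawy 66.1 F [0.3 0.3 0. ] w 85.3 gf 0.0 t 2.9 q6 -0.12
```

Emit:
{"api": "apply_moves", "payload": {
  "deltas": [85,-613,-279,-2,69,85,-613,-279,-2,69,85,-613,-279,-2,69,85,-613,-279,-2,69,85,-613,-279,-2,69,85,-613,-279,-2,69,85,-613,-279,-2,69,85,-613,-279,-2,69,85,-613,-279,-2,69,85,-613,-279,-2,69,85,-613,-279,-2,69,85,-613,-279,-2,69],
  "squeeze": 60
}}

```text
clock: 3.9
position: [0.5662, 0.1504, 0.25]
ee_rot: [0.0, 0.725, 0.689, 0.0]
contact_force: [0.2, 0.9, -0.4]
width: 0.085
gripper_force: 0.0
```

```bash
python3 - <<'E'
from h import *
go(*T(BAY,(0,0,.25)),-2.7)
E
```

```text
delta [-121.9  120.2    0. ] turn -0.2 | pos [0.5662 0.1504 0.25  ] yawy -2.9 F [ 0.2  0.9 -0.4] w 85.0 gf 0.0 t 3.9 q6 0.19
```

Emit:
{"api": "apply_moves", "payload": {
  "deltas": [50,-122,120,0,0,50,-122,120,0,0,50,-122,120,0,0,50,-122,120,0,0,50,-122,120,0,0,50,-122,120,0,0,50,-122,120,30,0,50,-122,120,63,0,50,-122,120,63,0,50,-122,120,63,0,50,-122,120,63,0,0,-122,120,63,0]
}}

```text
clock: 4.9
position: [0.6799, 0.025, 0.1895]
ee_rot: [0.002, 0.724, 0.689, 0.002]
contact_force: [0.5, -0.1, 0.4]
width: 0.0395
gripper_force: 0.0
```

Emit:
{"api": "apply_moves", "payload": {
  "deltas": [0,0,0,0,0,0,0,0,0,0,0,0,0,0,0,0,0,0,0,0,0,0,0,0,0,0,0,0,0,0]
}}

```text
clock: 5.4
position: [0.6802, 0.0245, 0.1878]
ee_rot: [0.001, 0.725, 0.689, 0.002]
contact_force: [4.2, 2.2, 3.6]
width: 0.0133
gripper_force: 58.7
```

Gripped (13–14 mm). Raise 112 mm.

Emit:
{"api": "apply_moves", "payload": {
  "deltas": [0,0,0,-10,0,0,0,0,-22,0,0,0,0,-34,0,0,0,0,-46,0,0,0,0,-58,0,0,0,0,-70,0,0,0,0,-82,0,0,0,0,-94,0,0,0,0,-104,0,0,0,0,-112,0,0,0,0,-112,0,0,0,0,-112,0]
}}

```text
clock: 6.4
position: [0.6801, 0.0245, 0.291]
ee_rot: [-0.002, 0.725, 0.689, -0.002]
contact_force: [11.3, 0.8, -20.9]
width: 0.0129
gripper_force: 68.1
```

Emit:
{"api": "apply_moves", "payload": {
  "deltas": [0,0,0,-3,0,0,0,0,-3,0,0,0,0,-3,0,0,0,0,-3,0]
}}

```text
clock: 6.73
position: [0.6801, 0.0245, 0.291]
ee_rot: [-0.004, 0.725, 0.689, -0.003]
contact_force: [13.1, 1.1, -30.8]
width: 0.0127
gripper_force: 66.9
```

```bash
python3 - <<'E'
from h import *
im=get_image("scene"); print([ (q["point"],q["score"]) for q in place_of("sash_bar",im)],proj(im,T(BAY,(0,0,.299))),proj(im,T(BAY,(0,0,.287))))
t=get_image("top")
f=big(t)
for c in [(.390,.281,1.575),(.490,.401,1.41)]: drawcard(f,t,c)
cv2.imwrite("pics/b.png",f[760:1120,400:900])
go(.5,.2,.3,0)
E
```

```text
[([255.5, 209.3], 0.84)] [255.77803964 212.45643048] [255.9785687  216.32193781]
delta [ 166.2 -188.7   -7.1] turn -2.9 | pos [0.68   0.0245 0.291 ] yawy -2.9 F [ 13.2   1.3 -30.3] w 12.7 gf 66.9 t 6.9 q6 -0.02
```

View pics/b.png

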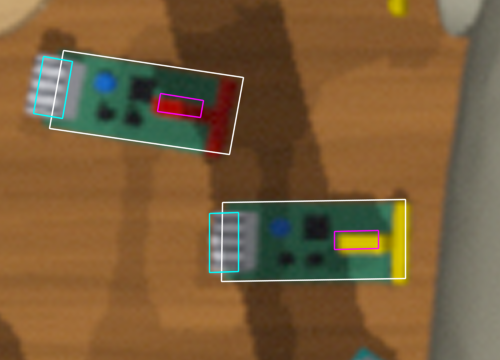

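Yellow card at about (0.389,0.2805), yaw 1.575; red card at about (0.490,0.4045), yaw 1.39. The sash is at its upper stop. Release it and back off.

Emit:
{"api": "apply_moves", "payload": {
  "deltas": [50,0,0,3,0,50,0,0,3,0,50,0,0,3,0,50,0,0,3,0,50,0,0,-20,0,50,0,0,-40,0,50,0,-40,-40,0,50,0,-80,-40,0,50,0,-120,-40,0,50,0,-160,-40,0,50,50,-200,0,0,50,90,-230,20,0]
}}

```text
clock: 7.88
position: [0.4754, 0.0912, 0.3037]
ee_rot: [0.002, 0.726, 0.688, 0.002]
contact_force: [1.4, 0.7, -0.0]
width: 0.05
gripper_force: 0.0
```

```bash
python3 - <<'E'
from h import *
im=get_image("scene"); print([ (q["point"],q["score"]) for q in place_of("sash_bar",im)])
go(*T((.389,.2805,1.575),(-.04,0,.12)),0.2)
E
```

```text
[([257.2, 213.0], 0.89)]
delta [141.4 -86.9 181.4] turn -2.9 | pos [0.4706 0.0948 0.3005] yawy -2.7 F [ 0.3  0.  -1. ] w 49.7 gf 0.0 t 8.0 q6 0.1
```

Emit:
{"api": "apply_moves", "payload": {
  "deltas": [50,141,-87,181,-3,50,141,-87,181,-3,50,141,-87,181,-3,50,141,-87,181,-3,50,141,-87,181,-3,50,141,-87,181,-3,50,141,-87,181,-3,50,141,-87,181,-3,50,141,-87,181,-3]
}}

```text
clock: 8.73
position: [0.3989, 0.2372, 0.1221]
ee_rot: [0.001, 0.706, 0.708, 0.001]
contact_force: [-0.1, -0.5, 0.5]
width: 0.0499
gripper_force: 0.0
```

```bash
python3 - <<'E'
from h import *
s=get_image("scene"); f=big(s)
drawcard(f,s,(.389,.2805,1.575)); drawcard(f,s,(.490,.4045,1.39))
cv2.imwrite("pics/c.png",f[780:1260,1400:2040])
go(*T((.389,.2805,1.575),(-.04,0,.045)),0.2)
E
```

```text
delta [  3.4 -10.5  77.4] turn -0.1 | pos [0.3993 0.2371 0.1224] yawy 0.1 F [ 0.5 -0.2  0. ] w 49.8 gf 0.0 t 8.8 q6 0.38
```

View pics/c.png

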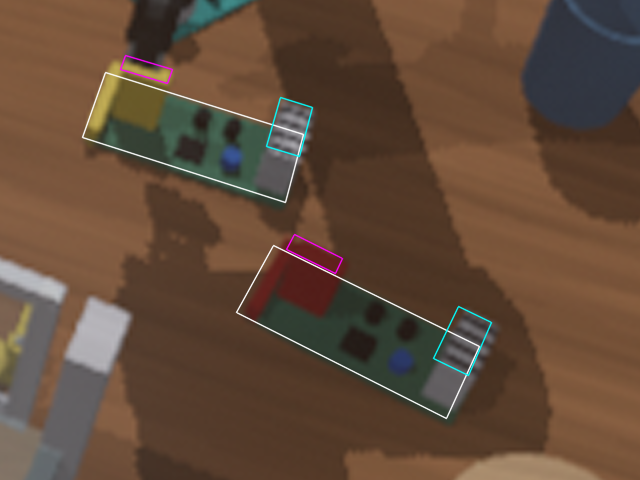

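Overlays agree within about 3 mm. Descend and grip the yellow blade.

Emit:
{"api": "apply_moves", "payload": {
  "deltas": [50,3,-9,40,0,50,3,-9,70,0,50,3,-9,77,0,50,3,-9,77,0,50,3,-9,77,0,0,3,-9,77,0,0,3,-9,77,0,0,3,-9,77,0,0,3,-9,77,0,0,3,-9,77,0,0,3,-9,77,0,0,3,-9,77,0]
}}

```text
clock: 9.78
position: [0.3894, 0.2405, 0.0451]
ee_rot: [0.001, 0.706, 0.708, 0.001]
contact_force: [-0.4, -0.0, 7.9]
width: 0.0106
gripper_force: 59.5
```

```bash
python3 - <<'E'
from h import *
Y=T(BAY,(0,.15,0)); p=(Y[0],Y[1],BAY[2])
print(Y)
go(*T(p,(-.24,0,.100)),-2.7+90)
E
```

```text
[0.6870474  0.17243436 0.        ]
delta [-56.8  57.9 -54.8] turn -87.2 | pos [0.3894 0.2405 0.0451] yawy 0.1 F [-0.4 -0.   7.9] w 10.6 gf 59.5 t 9.8 q6 0.4
```

Emit:
{"api": "apply_moves", "payload": {
  "deltas": [0,0,0,-20,0,0,0,0,-55,0,0,-57,58,-55,93,0,-57,58,-55,93,0,-57,58,-55,93,0,-57,58,-55,93,0,-57,58,-55,93,0,-57,58,-55,93,0,-57,58,-55,93,0,-57,58,-55,93,0,-57,58,-55,93,0,-57,58,-55,93]
}}

```text
clock: 10.78
position: [0.4461, 0.1832, 0.0988]
ee_rot: [-0.0, 0.987, 0.158, 0.0]
contact_force: [0.1, -0.2, -1.3]
width: 0.011
gripper_force: 59.0
```

Emit:
{"api": "apply_moves", "payload": {
  "deltas": [0,0,0,0,23,0,0,0,0,23,0,0,0,0,23,0,0,0,0,23,0,0,0,0,23]
}}

```text
clock: 11.2
position: [0.4461, 0.1832, 0.0988]
ee_rot: [-0.0, 0.999, -0.039, 0.0]
contact_force: [-0.5, -0.0, -1.2]
width: 0.0107
gripper_force: 59.0
```

```bash
python3 - <<'E'
from h import *
Y=T(BAY,(0,.15,0)); p=(Y[0],Y[1],BAY[2])
go(*T(p,(-.24,0,.060)),-2.7+90)
E
```

```text
delta [ 1.1 -0.6 38.8] turn -1.8 | pos [0.4461 0.1832 0.0988] yawy -94.5 F [-0.5 -0.  -1.2] w 10.7 gf 59.0 t 11.2 q6 1.89
```

Emit:
{"api": "apply_moves", "payload": {
  "deltas": [0,1,-1,20,-1.8,0,1,-1,39,-1.8,0,1,-1,39,-1.8,0,1,-1,39,-1.8]
}}

```text
clock: 11.53
position: [0.4464, 0.1839, 0.0592]
ee_rot: [0.0, 1.0, -0.023, -0.001]
contact_force: [0.4, -0.8, -2.2]
width: 0.0114
gripper_force: 59.0
```

```bash
python3 - <<'E'
from h import *
Y=T(BAY,(0,.15,0)); p=(Y[0],Y[1],BAY[2])
go(*T(p,(-.24,0,.050)),87.3)
s=get_state()["position"]
c=(s[0]+.04*np.cos(-.047),s[1]+.04*np.sin(-.047),-.047)
t=get_image("top");sc=get_image("scene")
out=[]
for im,(x,y) in((t,(720,560)),(sc,(1260,720))):
    f=big(im); drawbay(f,im,BAY); drawcard(f,im,c,s[2]-.045); out.append(f[y:y+480,x:x+400])
cv2.imwrite("pics/d.png",np.hstack(out))
E
```

```text
delta [0.9 0.2 9.2] turn 0.0 | pos [0.4464 0.1839 0.0592] yawy -92.7 F [ 0.4 -0.8 -2.2] w 11.4 gf 59.0 t 11.5 q6 1.86
```

View pics/d.png

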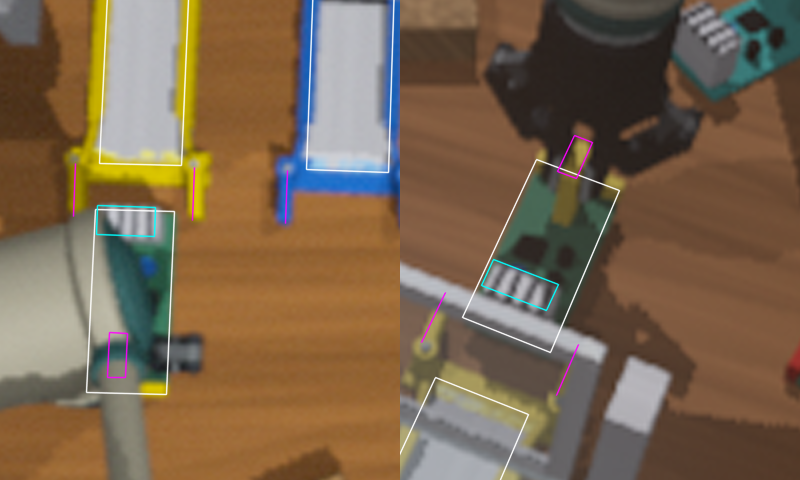

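The card lines up with the bay. Lower it and enter the flare slowly.

Emit:
{"api": "apply_moves", "payload": {
  "deltas": [0,1,0,5,0,0,1,0,9,0,0,5,0,9,0,0,13,0,9,0,0,21,0,9,0,0,29,0,9,0,0,37,0,9,0,0,45,0,9,0,0,52,0,9,0,0,58,0,9,0,0,60,0,9,0,0,60,0,9,0]
}}

```text
clock: 12.63
position: [0.508, 0.1812, 0.0506]
ee_rot: [-0.0, 1.0, -0.024, 0.0]
contact_force: [-0.5, 0.9, -1.6]
width: 0.0113
gripper_force: 39.7
```

```bash
python3 - <<'E'
from h import *
Y=T(BAY,(0,.15,0)); p=(Y[0],Y[1],BAY[2])
go(*T(p,(-.12,0,.050)),87.3); print(get_state()["moment"].round(2))
E
```

```text
delta [59.3  0.4  0.6] turn -0.0 | pos [0.508  0.1812 0.0506] yawy -92.7 F [-0.5  0.9 -1.6] w 11.3 gf 39.7 t 12.6 q6 1.83
[ 0.01  0.02 -0.02]
```

Emit:
{"api": "apply_moves", "payload": {
  "deltas": [0,0,0,0,0,0,0,0,0,0,0,6,0,0,0,0,12,0,0,0,0,18,0,0,0,0,24,0,0,0,0,30,0,0,0,0,30,0,0,0]
}}

```text
clock: 13.3
position: [0.5395, 0.1799, 0.0508]
ee_rot: [-0.0, 1.0, -0.024, 0.001]
contact_force: [0.9, -0.1, -1.6]
width: 0.0104
gripper_force: 63.6
```

Emit:
{"api": "apply_moves", "payload": {
  "deltas": [0,6,0,0,0,0,12,0,0,0,0,18,0,0,0,0,24,0,0,0,0,30,0,0,0,0,36,0,0,0,0,42,0,0,0,0,48,0,0,0,0,52,0,0,0,0,56,0,0,0,0,56,0,0,0]
}}

```text
clock: 14.22
position: [0.5943, 0.1772, 0.0507]
ee_rot: [-0.0, 1.0, -0.024, 0.001]
contact_force: [0.5, -0.6, -1.3]
width: 0.011
gripper_force: 63.6
```

```bash
python3 - <<'E'
from h import *
Y=T(BAY,(0,.15,0)); p=(Y[0],Y[1],BAY[2])
go(*T(p,(-.081,0,.048)),87.3)
s=get_state()["position"]
c=(s[0]+.04*np.cos(-.047),s[1]+.04*np.sin(-.047),-.047)
t=get_image("top");sc=get_image("scene")
out=[]
for im,(x,y) in((t,(720,360)),(sc,(1200,760))):
    f=big(im); drawbay(f,im,BAY); drawcard(f,im,c,s[2]-.045); out.append(f[y:y+480,x:x+400])
cv2.imwrite("pics/e.png",np.hstack(out))
E
```

```text
delta [11.8  0.4  2.7] turn -0.0 | pos [0.5943 0.1772 0.0507] yawy -92.7 F [ 0.5 -0.6 -1.3] w 11.0 gf 63.6 t 14.2 q6 1.8
```

View pics/e.png

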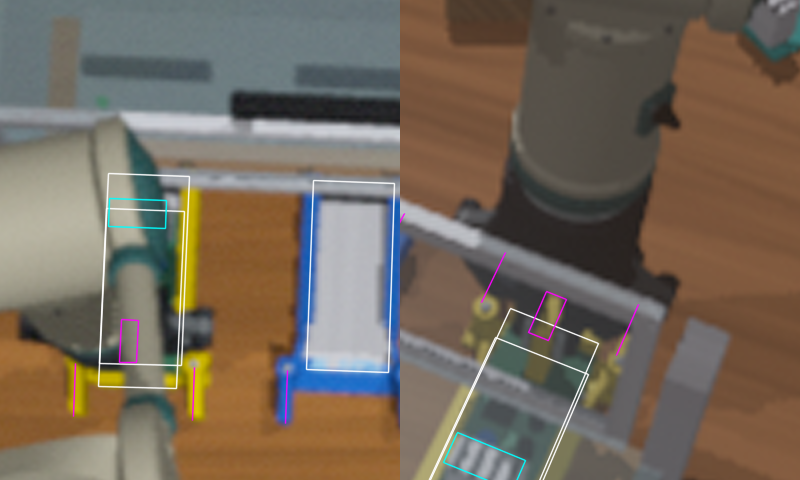

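The card is in the guides with no load on it. Push on to the connector.

Emit:
{"api": "apply_moves", "payload": {
  "deltas": [0,3,0,2,0,0,6,0,2,0,0,8,0,2,0,0,10,0,2,0,0,11,0,2,0,0,12,0,2,0,0,12,0,2,0]
}}

```text
clock: 14.9
position: [0.6055, 0.1767, 0.0486]
ee_rot: [-0.0, 1.0, -0.024, 0.0]
contact_force: [0.7, 0.3, -1.5]
width: 0.0105
gripper_force: 63.9
```

Emit:
{"api": "apply_moves", "payload": {
  "deltas": [0,2,0,0,0,0,3,0,0,0,0,4,0,0,0,0,4,0,0,0]
}}

```text
clock: 15.23
position: [0.6086, 0.1765, 0.0485]
ee_rot: [-0.0, 1.0, -0.024, -0.001]
contact_force: [-1.4, 1.4, -1.1]
width: 0.0109
gripper_force: 63.9
```

Emit:
{"api": "apply_moves", "payload": {
  "deltas": [0,1,0,0,0,0,2,0,0,0,0,2,0,0,0,0,2,0,0,0]
}}

```text
clock: 15.57
position: [0.6106, 0.1764, 0.0485]
ee_rot: [-0.0, 1.0, -0.024, -0.001]
contact_force: [-3.4, -0.3, -1.2]
width: 0.0111
gripper_force: 64.0
```

Emit:
{"api": "apply_moves", "payload": {
  "deltas": [36,-1,0,0,0,36,-1,0,0,0,36,-1,0,0,0,36,-1,0,-20,0,36,-1,0,-50,0,0,-40,0,-50,0,0,-54,-40,-50,0,0,-54,-70,-50,0,0,-54,-70,-50,0,0,-54,-70,-50,0]
}}

```text
clock: 16.4
position: [0.5612, 0.2503, 0.0992]
ee_rot: [-0.0, 1.0, -0.022, 0.001]
contact_force: [0.0, 0.3, -0.4]
width: -0.0001
gripper_force: 0.0
```

```bash
python3 - <<'E'
from h import *
Y=T(BAY,(0,.15,0)); p=(Y[0],Y[1],BAY[2])
go(*T(p,(-.135,0.070,.029)),87.3)
t=get_image("top");sc=get_image("scene")
out=[]
for im,(x,y) in((t,(720,360)),(sc,(1200,760))):
    f=big(im); drawcard(f,im,(*T(p,(-.041,0,0))[:2],p[2]),.003); out.append(f[y:y+480,x:x+400])
cv2.imwrite("pics/f.png",np.hstack(out))
E
```

```text
delta [-5.8  1.9 70.2] turn 0.2 | pos [0.5612 0.2503 0.0992] yawy -92.5 F [ 0.   0.3 -0.4] w -0.1 gf 0.0 t 16.4 q6 1.92
```

View pics/f.png

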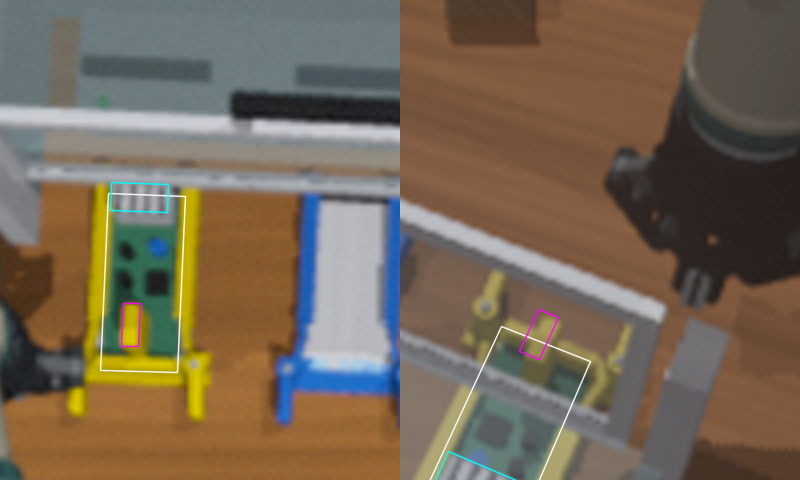

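The card is at the connector stop. Lower the shut fingers beside the left lever and sweep it inwards.

Emit:
{"api": "apply_moves", "payload": {
  "deltas": [0,-6,2,35,0,0,-6,2,70,0,0,-6,2,70,0,0,-6,8,70,0,0,-6,14,70,0,0,-6,20,70,0,0,-6,26,70,0,0,-6,32,70,0,0,-6,37,70,0,0,-6,42,70,0,0,-6,42,70,0]
}}

```text
clock: 17.42
position: [0.5535, 0.2059, 0.0304]
ee_rot: [0.0, 1.0, -0.024, 0.001]
contact_force: [-0.3, 0.9, -0.7]
width: 0.0001
gripper_force: 0.0
```

Emit:
{"api": "apply_moves", "payload": {
  "deltas": [0,-10,-5,0,0,0,-30,0,0,0,0,-30,0,-40,0,0,-30,35,-40,0,0,-10,70,-40,0,0,0,98,-40,0,0,0,98,-40,0,0,0,98,-20,0,0,0,98,0,0,0,0,98,0,0]
}}

```text
clock: 18.25
position: [0.5448, 0.1091, 0.026]
ee_rot: [0.0, 1.0, -0.024, -0.003]
contact_force: [-0.8, -0.1, -0.5]
width: -0.0003
gripper_force: 0.0
```

```bash
python3 - <<'E'
from h import *
Y=T(BAY,(0,.15,0)); p=(Y[0],Y[1],BAY[2])
go(*T(p,(-.135,-0.070,.029)),87.3)
E
```

```text
delta [ 4.1  0.1 -3. ] turn -0.0 | pos [0.5448 0.1091 0.026 ] yawy -92.7 F [-0.8 -0.1 -0.5] w -0.3 gf 0.0 t 18.2 q6 1.69
```

Emit:
{"api": "apply_moves", "payload": {
  "deltas": [0,4,0,-3,0,0,4,-8,-3,0,0,4,-16,-3,0,0,4,-22,-3,0,0,4,-28,-3,0,0,4,-34,-3,0,0,4,-40,-3,0,0,4,-40,-3,0,0,-20,-36,-3,0,0,-36,-50,-3,0,0,-36,-70,-3,0,0,-36,-70,-3,0]
}}

```text
clock: 19.25
position: [0.5156, 0.1842, 0.0329]
ee_rot: [-0.001, 1.0, -0.023, 0.002]
contact_force: [1.5, -0.3, 0.2]
width: 0.0002
gripper_force: 0.0
```

```bash
python3 - <<'E'
from h import *
Y=T(BAY,(0,.15,0)); p=(Y[0],Y[1],BAY[2])
go(*T(p,(-.120,0,.029)),87.3)
t=get_image("top");sc=get_image("scene")
out=[]
for im,(x,y) in((t,(720,360)),(sc,(1200,760))):
    f=big(im); out.append(f[y:y+480,x:x+400])
cv2.imwrite("pics/g.png",np.hstack(out))
E
```

```text
delta [51.8  3.8  4. ] turn 0.1 | pos [0.5156 0.1842 0.0329] yawy -92.6 F [ 1.5 -0.3  0.2] w 0.2 gf 0.0 t 19.2 q6 1.83
```

View pics/g.png

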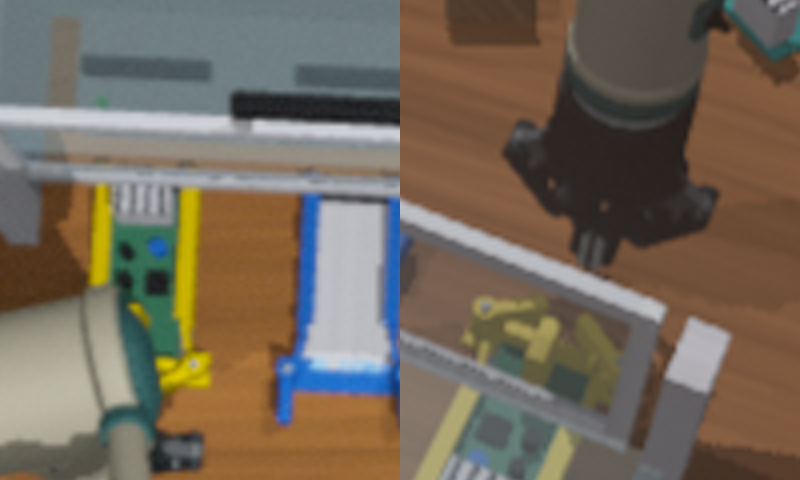

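Both levers are swept well in. Push them home from the front.

Emit:
{"api": "apply_moves", "payload": {
  "deltas": [0,10,4,4,0,0,20,4,4,0,0,28,4,4,0,0,34,4,4,0,0,39,4,4,0,0,44,4,4,0,0,48,4,4,0,0,52,4,4,0,0,54,4,4,0,0,54,4,4,0]
}}

```text
clock: 20.18
position: [0.5578, 0.1776, 0.0274]
ee_rot: [-0.002, 1.0, -0.025, -0.012]
contact_force: [-22.6, 12.6, 18.6]
width: -0.0002
gripper_force: 20.2
```

```bash
python3 - <<'E'
from h import *
sc=get_image("scene"); f=cv2.resize(sc["frame"][:,:,::-1],None,fx=8,fy=8,interpolation=cv2.INTER_CUBIC)
cv2.imwrite("pics/i.png",f[1640:2140,2480:3080])
go(.56,.177,.029,87.3)
E
```

```text
delta [ 2.2  0.5 -1.7] turn -0.2 | pos [0.5578 0.1776 0.0274] yawy -92.9 F [-22.2  12.5  19.1] w 0.1 gf 20.1 t 20.2 q6 1.8
```

View pics/i.png

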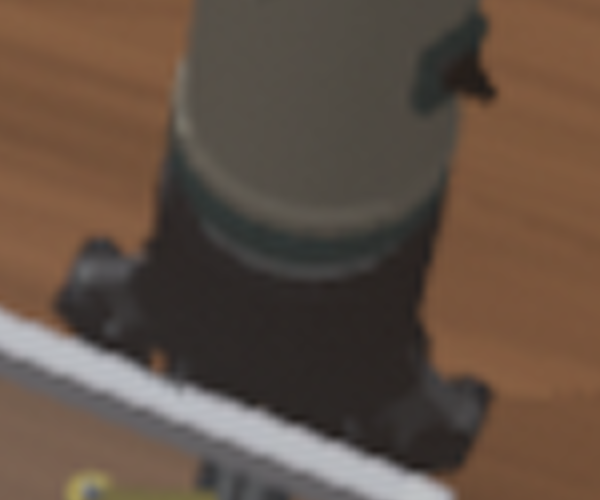

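Emit:
{"api": "apply_moves", "payload": {
  "deltas": [0,-20,0,0,0,0,-50,0,-10,0,0,-60,0,-50,0,0,-90,0,-80,0,0,-120,0,-80,0,0,-120,0,-80,0]
}}

```text
clock: 20.73
position: [0.444, 0.1796, 0.1089]
ee_rot: [0.0, 1.0, -0.023, -0.002]
contact_force: [-2.1, 0.2, 0.0]
width: -0.0001
gripper_force: 0.0
```

```bash
python3 - <<'E'
from h import *
t=get_image("top");sc=get_image("scene"); Y=T(BAY,(0,.15,0)); p=(Y[0],Y[1],BAY[2])
out=[]
for im,X in((t,(-.11,0,.02)),(sc,(-.10,0,.02))):
    u=proj(im,T(p,X)).round().astype(int); f=cv2.resize(im["frame"][u[1]-28:u[1]+28,u[0]-28:u[0]+28,::-1],None,fx=7,fy=7,interpolation=cv2.INTER_CUBIC)
    out.append(f)
    for q in("left","right"):
        for r in place_of("lever_yellow_%s_tip"%q,im)[:2]: print(q,r["point"],round(r["score"],2),"shut",proj(im,T(p,(-.1045,.004 if q=="left" else -.004,.028))).round(1))
cv2.imwrite("pics/j.png",np.hstack(out))
go(.56,.177,.029,87.3)
E
```

```text
left [207.5, 185.3] 0.48 shut [212.3 181.1]
right [216.3, 188.1] 0.39 shut [215.1 181.2]
delta [109.4  -2.3  78.2] turn -0.0 | pos [0.4505 0.1799 0.1072] yawy -92.7 F [0.9 0.4 0.5] w 0.1 gf 0.0 t 21.0 q6 1.85
```

View pics/j.png

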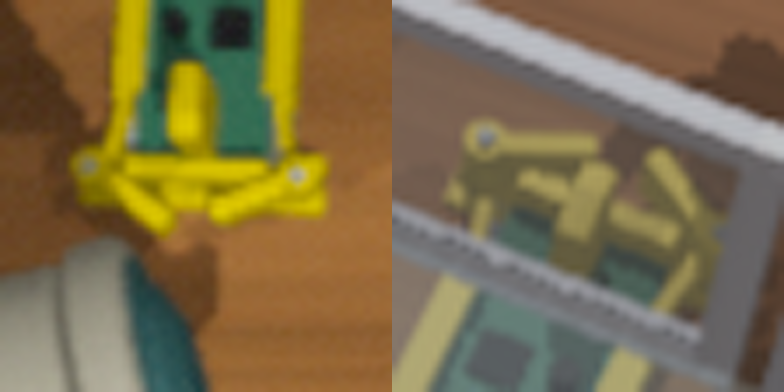

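Left lever is still about 40° open and right about 28°: the shut fingers went in between the tips. I'll push again with the fingers opened to 24 mm, so that each finger bears on one lever.

```bash
python3 - <<'E'
from h import *
Y=T(BAY,(0,.15,0)); p=(Y[0],Y[1],BAY[2])
go(*T(p,(-.160,0.001,.027)),87.3)
E
```

```text
delta [76.6 -4.7 80.2] turn -0.0 | pos [0.4505 0.1799 0.1072] yawy -92.7 F [0.9 0.4 0.5] w 0.1 gf 0.0 t 21.0 q6 1.85
```

Emit:
{"api": "apply_moves", "payload": {
  "deltas": [24,30,-5,40,0,24,70,-5,80,0,24,77,-5,80,0,24,83,-5,80,0,24,89,-5,80,0,24,95,-5,80,0,24,101,-5,80,0,24,106,-5,80,0,24,111,-5,80,0,24,115,-5,80,0,24,118,-5,80,0,24,118,-5,80,0]
}}

```text
clock: 22.03
position: [0.5602, 0.179, 0.0272]
ee_rot: [0.001, 1.0, -0.024, -0.007]
contact_force: [-9.5, -0.9, 1.8]
width: 0.0239
gripper_force: 4.1
```

```bash
python3 - <<'E'
from h import *
Y=T(BAY,(0,.15,0)); p=(Y[0],Y[1],BAY[2])
go(*T(p,(-.120,0.001,.027)),87.3)
E
```

```text
delta [ 7.  -0.4  0.1] turn 0.0 | pos [0.5602 0.179  0.0272] yawy -92.7 F [-9.5 -0.9  1.8] w 23.9 gf 4.1 t 22.0 q6 1.81
```

Pushing symmetrically with 9.5 N and yielding so far. Continue.

Emit:
{"api": "apply_moves", "payload": {
  "deltas": [24,4,0,0,0,24,8,0,0,0,24,11,0,0,0,24,13,0,0,0,24,13,0,0,0,24,13,0,0,0]
}}

```text
clock: 22.53
position: [0.5693, 0.1786, 0.0266]
ee_rot: [0.001, 1.0, -0.024, -0.011]
contact_force: [-15.8, 1.4, 2.9]
width: 0.0244
gripper_force: 7.7
```

Emit:
{"api": "apply_moves", "payload": {
  "deltas": [24,3,0,0,0,24,5,0,0,0,24,5,0,0,0,24,5,0,0,0]
}}

```text
clock: 22.87
position: [0.5697, 0.1786, 0.0266]
ee_rot: [0.001, 1.0, -0.024, -0.015]
contact_force: [-24.0, 2.1, 10.7]
width: 0.0241
gripper_force: 12.0
```

It stopped hard, so the levers are at their stops. Back off and check, and re-measure the red card.

Emit:
{"api": "apply_moves", "payload": {
  "deltas": [24,-10,0,0,0,24,-40,0,-20,0,24,-70,0,-60,0,40,-90,-40,-80,0,40,-100,-80,-80,0,40,-100,-120,-80,0,40,-100,-120,-80,0]
}}

```text
clock: 23.45
position: [0.4911, 0.3091, 0.1108]
ee_rot: [-0.003, 1.0, -0.022, 0.003]
contact_force: [1.1, 0.3, 0.9]
width: 0.0397
gripper_force: 0.0
```

```bash
python3 - <<'E'
from h import *
t=get_image("top");sc=get_image("scene"); Y=T(BAY,(0,.15,0)); p=(Y[0],Y[1],BAY[2])
out=[]
for im,X in((t,(-.11,0,.02)),(sc,(-.10,0,.02))):
    u=proj(im,T(p,X)).round().astype(int); f=cv2.resize(im["frame"][u[1]-28:u[1]+28,u[0]-28:u[0]+28,::-1],None,fx=7,fy=7,interpolation=cv2.INTER_CUBIC)
    out.append(f)
f=big(t); c=(.491,.4045,1.39); drawcard(f,t,c); u=(proj(t,c[:2]+(0,))*4).astype(int); out2=[f[u[1]-100:u[1]+100,u[0]-196:u[0]+196]]
f=big(sc); drawcard(f,sc,c); u=(proj(sc,c[:2]+(0,))*4).astype(int); out2+=[f[u[1]-100:u[1]+100,u[0]-196:u[0]+196]]
cv2.imwrite("pics/k.png",np.vstack([np.hstack(out),np.hstack(out2)]))
for im in(t,sc): print([(onz(im,r["point"],0).round(3),round(r["score"],2)) for r in place_of("card_red",im)])
go(*T(c,(-.04,0,.1)),np.degrees(c[2])-90)
E
```

```text
[(array([0.765, 0.363, 0.   ]), 0.72), (array([0.251, 0.264, 0.   ]), 0.71), (array([0.488, 0.4  , 0.   ]), 0.52)]
[(array([0.76 , 0.361, 0.   ]), 0.85), (array([0.495, 0.408, 0.   ]), 0.84), (array([0.249, 0.271, 0.   ]), 0.57)]
delta [ -9.7 -62.2   8. ] turn -82.3 | pos [0.4906 0.3026 0.108 ] yawy -92.6 F [ 0.2 -0.8 -0.5] w 40.0 gf 0.0 t 23.6 q6 2.05
```

View pics/k.png

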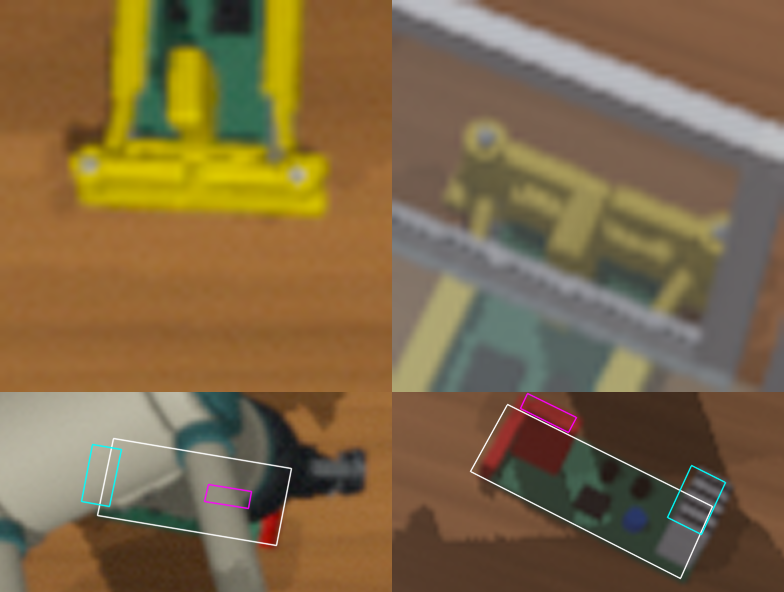

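Yellow is fully shut and seated. The red card is at about (0.492,0.407), yaw 1.39. Go above its blade.

Emit:
{"api": "apply_moves", "payload": {
  "deltas": [50,-9,-65,0,-82,50,-9,-65,0,-82,50,-9,-65,0,-82,50,-9,-65,0,-82,50,-9,-65,0,-82,50,-9,-65,0,-82,50,-9,-65,0,-82,50,-9,-65,0,-82,50,-9,-65,0,-82,50,-9,-65,0,-82,50,-9,-65,0,-82,50,-9,-65,0,-82]
}}

```text
clock: 24.65
position: [0.4855, 0.3662, 0.1074]
ee_rot: [0.0, 0.769, 0.639, -0.001]
contact_force: [-0.4, -0.9, 0.2]
width: 0.0502
gripper_force: 0.0
```

```bash
python3 - <<'E'
from h import *
c=(.492,.407,1.39)
go(*T(c,(-.04,0,.045)),np.degrees(c[2])-90)
im=get_image("scene"); print([(onz(im,r["point"],0).round(3),round(r["score"],2)) for r in place_of("card_red",im)])
E
```

```text
delta [ 1.4 -0.9 62.4] turn -0.2 | pos [0.4855 0.3662 0.1074] yawy -10.5 F [-0.4 -0.9  0.2] w 50.2 gf 0.0 t 24.6 q6 0.72
[(array([0.495, 0.405, 0.   ]), 0.93), (array([0.248, 0.276, 0.   ]), 0.74), (array([0.756, 0.365, 0.   ]), 0.65)]
```

Emit:
{"api": "apply_moves", "payload": {
  "deltas": [50,1,0,35,0,50,1,0,62,0,50,1,0,62,0,50,1,0,62,0,0,1,0,62,0,0,1,0,62,0,0,1,0,62,0,0,1,0,62,0,0,1,0,62,0,0,1,0,62,0,0,1,0,62,0]
}}

```text
clock: 25.67
position: [0.4862, 0.3701, 0.0475]
ee_rot: [0.0, 0.77, 0.638, 0.002]
contact_force: [-1.0, -0.1, 7.0]
width: 0.0108
gripper_force: 61.0
```

Emit:
{"api": "apply_moves", "payload": {
  "deltas": [0,0,0,-20,0,0,0,0,-40,0,0,0,0,-55,0,0,0,0,-55,0]
}}

```text
clock: 26.0
position: [0.4873, 0.3708, 0.1042]
ee_rot: [0.001, 0.77, 0.638, 0.004]
contact_force: [0.8, 1.6, -1.6]
width: 0.0108
gripper_force: 59.9
```

```bash
python3 - <<'E'
from h import *
Y=T(BAY,(0,-.15,0)); p=(Y[0],Y[1],BAY[2]); print(Y)
go(*T(p,(-.24,0.0,.10)),87.3)
im=get_image("scene"); print([(np.round(r["point"]),onz(im,r["point"],0.055).round(3),round(r["score"],2)) for r in place_of("card_red",im)])
E
```

```text
[ 0.6729526  -0.12723436  0.        ]
delta [-488.4   37.1    2. ] turn 82.0 | pos [0.4873 0.3708 0.1042] yawy -10.7 F [ 0.8  1.6 -1.6] w 10.8 gf 59.9 t 26.0 q6 0.72
[(array([405., 190.]), array([0.3  , 0.267, 0.055]), 0.94), (array([445., 271.]), array([0.501, 0.407, 0.055]), 0.9)]
```

Emit:
{"api": "apply_moves", "payload": {
  "deltas": [0,-488,37,2,82,0,-488,37,2,82,0,-488,37,2,82,0,-488,37,2,82,0,-488,37,2,82,0,-488,37,2,82,0,-488,37,2,82,0,-488,37,2,82,0,-488,37,2,82,0,-488,37,2,82,0,-488,37,2,82,0,-488,37,2,82]
}}

```text
clock: 27.1
position: [0.4296, -0.1194, 0.0975]
ee_rot: [0.0, 1.0, -0.027, -0.001]
contact_force: [0.9, -0.3, -1.7]
width: 0.0106
gripper_force: 59.9
```

```bash
python3 - <<'E'
from h import *
Y=T(BAY,(0,-.15,0)); p=(Y[0],Y[1],BAY[2])
go(*T(p,(-.24,0.0,.06)),87.3)
E
```

```text
delta [ 3.5 -3.6 37.5] turn -0.4 | pos [ 0.4296 -0.1194  0.0975] yawy -93.1 F [ 0.9 -0.3 -1.7] w 10.6 gf 59.9 t 27.1 q6 1.2
```

Emit:
{"api": "apply_moves", "payload": {
  "deltas": [0,3,-3,15,-0.4,0,3,-3,37,-0.4,0,3,-3,37,-0.4,0,3,-3,37,-0.4,0,3,-3,37,-0.4]
}}

```text
clock: 27.52
position: [0.4339, -0.1136, 0.0615]
ee_rot: [-0.0, 1.0, -0.02, -0.001]
contact_force: [-0.1, -0.6, -2.0]
width: 0.0108
gripper_force: 59.8
```

```bash
python3 - <<'E'
from h import *
Y=T(BAY,(0,-.15,0)); p=(Y[0],Y[1],BAY[2])
go(*T(p,(-.18,0.0,.0525)),87.3)
s=get_state()["position"]; im=get_image("scene"); im2=get_image("top")
for i in(im,im2):
  for r in place_of("card_red",i):
    w=onz(i,r["point"],s[2]-.0475)
    c,sn=np.cos(.047),np.sin(.047); d=w[:2]-Y[:2]; print((c*d[0]-sn*d[1]).round(4),(sn*d[0]+c*d[1]).round(4),round(r["score"],2))
E
```

```text
delta [59.4  2.8  8.9] turn 0.4 | pos [ 0.4339 -0.1136  0.0615] yawy -92.3 F [-0.1 -0.6 -2. ] w 10.8 gf 59.8 t 27.5 q6 1.2
-0.2046 0.0089 0.76
-0.431 0.3774 0.64
0.0611 0.5006 0.64
-0.4445 0.3644 0.61
0.0629 0.4836 0.58
```

Emit:
{"api": "apply_moves", "payload": {
  "deltas": [0,0,3,5,0.4,0,0,3,9,0.4,0,6,3,9,0.4,0,14,3,9,0.4,0,22,3,9,0.4,0,30,3,9,0.4,0,38,3,9,0.4,0,46,3,9,0.4,0,52,3,9,0.4,0,58,3,9,0.4,0,60,3,9,0.4,0,60,3,9,0.4]
}}

```text
clock: 28.72
position: [0.4947, -0.1195, 0.0526]
ee_rot: [0.0, 1.0, -0.023, 0.0]
contact_force: [-0.1, -0.5, -1.8]
width: 0.0108
gripper_force: 59.9
```

```bash
python3 - <<'E'
from h import *
Y=T(BAY,(0,-.15,0)); p=(Y[0],Y[1],BAY[2])
go(*T(p,(-.13,0.0,.0525)),87.3)
E
```

```text
delta [48.5 -0.6  0.1] turn 0.0 | pos [ 0.4947 -0.1195  0.0526] yawy -92.7 F [-0.1 -0.5 -1.8] w 10.8 gf 59.9 t 28.7 q6 1.24
```

Emit:
{"api": "apply_moves", "payload": {
  "deltas": [0,5,0,0,0,0,10,-0.5,0,0,0,16,-0.5,0,0,0,22,-0.5,0,0,0,28,-0.5,0,0,0,34,-0.5,0,0,0,40,-0.5,0,0,0,44,-0.5,0,0,0,48,-0.5,0,0,0,48,-0.5,0,0]
}}

```text
clock: 29.55
position: [0.5431, -0.1213, 0.0526]
ee_rot: [0.0, 1.0, -0.023, 0.001]
contact_force: [-0.1, -0.3, -1.0]
width: 0.0107
gripper_force: 59.9
```

Emit:
{"api": "apply_moves", "payload": {
  "deltas": [0,6,0,1,0,0,12,0,1,0,0,18,0,1,0,0,24,0,1,0,0,30,0,1,0,0,35,0,1,0,0,39,0,1,0,0,43,0,1,0,0,46,0,1,0,0,46,0,1,0]
}}

```text
clock: 30.38
position: [0.5887, -0.1235, 0.0516]
ee_rot: [0.0, 1.0, -0.024, 0.0]
contact_force: [0.4, 0.5, -1.8]
width: 0.0111
gripper_force: 59.9
```

Emit:
{"api": "apply_moves", "payload": {
  "deltas": [0,2,0,0,0,0,4,0,0,0,0,5,0,0,0,0,5,0,0,0]
}}

```text
clock: 30.72
position: [0.5929, -0.1236, 0.0516]
ee_rot: [-0.0, 1.0, -0.024, -0.0]
contact_force: [-0.5, 0.7, -1.1]
width: 0.0108
gripper_force: 59.9
```

Emit:
{"api": "apply_moves", "payload": {
  "deltas": [0,2,0,1,0,0,3,0,1,0,0,4,0,1,0,0,4,0,1,0]
}}

```text
clock: 31.05
position: [0.5947, -0.1235, 0.0507]
ee_rot: [-0.0, 1.0, -0.023, -0.002]
contact_force: [-6.5, -0.6, 4.0]
width: 0.0111
gripper_force: 60.7
```

```bash
python3 - <<'E'
from h import *
Y=T(BAY,(0,-.15,0)); p=(Y[0],Y[1],BAY[2])
go(*T(p,(-.081,0.0,.0525)),87.3)
E
```

```text
delta [-2.6  0.1 -1.7] turn 0.0 | pos [ 0.5947 -0.1235  0.0507] yawy -92.7 F [-6.5 -0.6  4. ] w 11.1 gf 60.7 t 31.1 q6 1.3
```

Contact at the same place as before. Release, then sweep the left lever.

Emit:
{"api": "apply_moves", "payload": {
  "deltas": [36,-2,0,0,0,36,-2,0,0,0,36,-2,0,0,0,36,-2,0,-20,0,36,-2,0,-50,0,0,-40,0,-50,0,0,-58,-40,-50,0,0,-58,-70,-50,0,0,-58,-70,-50,0,0,-58,-70,-50,0]
}}

```text
clock: 31.88
position: [0.5427, -0.05, 0.1011]
ee_rot: [0.0, 1.0, -0.022, 0.001]
contact_force: [0.5, -0.4, 0.3]
width: -0.0001
gripper_force: 0.0
```

```bash
python3 - <<'E'
from h import *
Y=T(BAY,(0,-.15,0)); p=(Y[0],Y[1],BAY[2])
go(*T(p,(-.135,0.070,.029)),87.3)
E
```

```text
delta [-1.4  1.  72.1] turn 0.2 | pos [ 0.5427 -0.05    0.1011] yawy -92.5 F [ 0.5 -0.4  0.3] w -0.1 gf 0.0 t 31.9 q6 1.4
```

Emit:
{"api": "apply_moves", "payload": {
  "deltas": [0,-1,1,35,0,0,-1,1,72,0,0,-1,1,72,0,0,-1,7,72,0,0,-1,13,72,0,0,-1,19,72,0,0,-1,25,72,0,0,-1,31,72,0,0,-1,37,72,0,0,-1,43,72,0,0,-1,43,72,0]
}}

```text
clock: 32.8
position: [0.5398, -0.0952, 0.0305]
ee_rot: [0.0, 1.0, -0.024, 0.001]
contact_force: [-3.3, 1.7, 0.7]
width: -0.0
gripper_force: 1.4
```

Emit:
{"api": "apply_moves", "payload": {
  "deltas": [0,-10,-5,0,0,0,-30,0,0,0,0,-30,0,-40,0,0,-30,35,-40,0,0,-10,70,-40,0,0,0,98,-40,0,0,0,98,-40,0,0,0,98,-20,0,0,0,98,0,0,0,0,98,0,0]
}}

```text
clock: 33.63
position: [0.5325, -0.1913, 0.0267]
ee_rot: [-0.001, 1.0, -0.024, -0.002]
contact_force: [-1.1, 0.8, -0.0]
width: -0.0002
gripper_force: 0.0
```

```bash
python3 - <<'E'
from h import *
Y=T(BAY,(0,-.15,0)); p=(Y[0],Y[1],BAY[2])
go(*T(p,(-.135,-0.070,.029)),87.3)
E
```

```text
delta [ 2.3 -0.6 -2.3] turn -0.0 | pos [ 0.5325 -0.1913  0.0267] yawy -92.7 F [-1.1  0.8 -0. ] w -0.2 gf 0.0 t 33.6 q6 1.15
```

Emit:
{"api": "apply_moves", "payload": {
  "deltas": [0,2,0,-2,0,0,2,-8,-2,0,0,2,-16,-2,0,0,2,-22,-2,0,0,2,-28,-2,0,0,2,-34,-2,0,0,2,-41,-2,0,0,2,-41,-2,0,0,-20,-36,-2,0,0,-38,-50,-2,0,24,-38,-70,-2,0,24,-38,-70,-2,0]
}}

```text
clock: 34.63
position: [0.4985, -0.117, 0.0313]
ee_rot: [-0.001, 1.0, -0.023, -0.0]
contact_force: [-0.4, 0.4, -0.6]
width: 0.0229
gripper_force: 0.0
```

```bash
python3 - <<'E'
from h import *
Y=T(BAY,(0,-.15,0)); p=(Y[0],Y[1],BAY[2])
go(*T(p,(-.160,0.001,.027)),87.3)
E
```

```text
delta [14.8  1.1  4.3] turn 0.0 | pos [ 0.4985 -0.117   0.0313] yawy -92.7 F [-0.4  0.4 -0.6] w 22.9 gf 0.0 t 34.6 q6 1.25
```

Emit:
{"api": "apply_moves", "payload": {
  "deltas": [24,8,1,4,0,24,15,1,4,0,24,21,1,4,0,24,27,1,4,0,24,33,1,4,0,24,39,1,4,0,24,45,1,4,0,24,50,1,4,0,24,55,1,4,0,24,60,1,4,0,24,65,1,4,0,24,68,1,4,0]
}}

```text
clock: 35.63
position: [0.552, -0.1217, 0.0241]
ee_rot: [-0.003, 1.0, -0.022, -0.018]
contact_force: [-31.8, -0.5, 19.0]
width: 0.0243
gripper_force: 16.3
```

Emit:
{"api": "apply_moves", "payload": {
  "deltas": [24,2,0,0,0,24,4,0,0,0,24,4,0,0,0,24,4,0,0,0]
}}

```text
clock: 35.97
position: [0.552, -0.1218, 0.0241]
ee_rot: [-0.003, 1.0, -0.022, -0.021]
contact_force: [-34.5, -1.3, 19.9]
width: 0.0242
gripper_force: 17.4
```

```bash
python3 - <<'E'
from h import *
Y=T(BAY,(0,-.15,0)); p=(Y[0],Y[1],BAY[2])
go(*T(p,(-.118,0.001,.027)),87.3)
E
```

```text
delta [ 2.9 -1.2 -3. ] turn 0.1 | pos [ 0.552  -0.1218  0.0241] yawy -92.6 F [-34.5  -1.3  19.9] w 24.2 gf 17.4 t 36.0 q6 1.29
```

Emit:
{"api": "apply_moves", "payload": {
  "deltas": [24,-20,0,0,0,24,-50,0,-20,0,24,-70,0,-60,0,24,-100,0,-100,0,24,-140,0,-140,0,24,-150,0,-160,0,24,-150,0,-160,0]
}}

```text
clock: 36.55
position: [0.4209, -0.118, 0.1914]
ee_rot: [0.001, 1.0, -0.024, 0.003]
contact_force: [0.2, -0.2, 0.4]
width: 0.0239
gripper_force: 0.0
```

```bash
python3 - <<'E'
from h import *
t=get_image("top");sc=get_image("scene"); out=[]
for o in(.15,-.15):
  Y=T(BAY,(0,o,0)); p=(Y[0],Y[1],BAY[2]); row=[]
  for im,X in((t,(-.1,0,.02)),(sc,(-.09,0,.02))):
    u=proj(im,T(p,X)).round().astype(int); row.append(cv2.resize(im["frame"][u[1]-24:u[1]+24,u[0]-30:u[0]+30,::-1],None,fx=6,fy=6,interpolation=cv2.INTER_CUBIC))
  out.append(np.hstack(row))
cv2.imwrite("pics/l.png",np.vstack(out))
E
```

```text
(no output)
```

View pics/l.png

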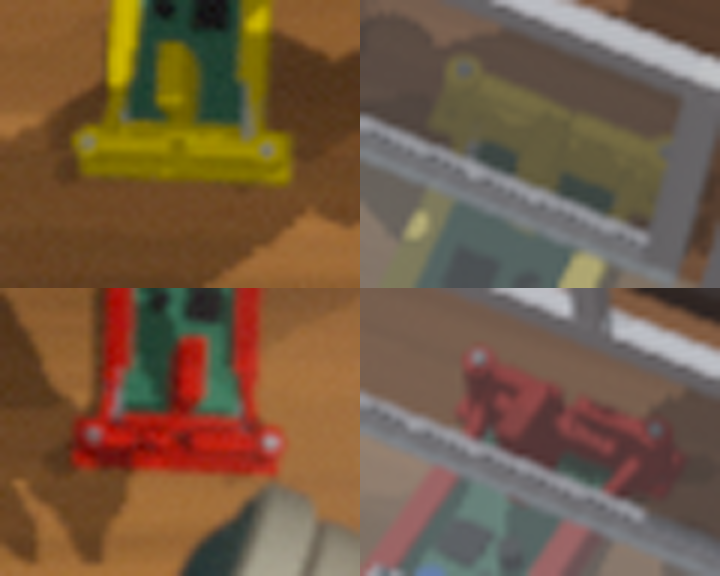

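Red levers look shut, like yellow. To be sure, one firm push at the lever tips with shut fingers.

```bash
python3 - <<'E'
from h import *
Y=T(BAY,(0,-.15,0)); p=(Y[0],Y[1],BAY[2])
go(*T(p,(-.145,0.001,.027)),87.3)
E
```

```text
delta [104.5  -4.2 162.2] turn -0.1 | pos [ 0.4228 -0.1182  0.1887] yawy -92.8 F [ 0.4  0.4 -0.2] w 23.9 gf 0.0 t 36.6 q6 1.19
```

Emit:
{"api": "apply_moves", "payload": {
  "deltas": [0,30,-2,40,0,0,60,-4,80,0,0,85,-4,120,0,0,100,-4,162,0,0,104,-4,162,0,0,110,-4,162,0,0,116,-4,162,0,0,122,-4,162,0,0,127,-4,162,0,0,132,-4,162,0,0,137,-4,162,0,0,140,-4,162,0]
}}

```text
clock: 37.65
position: [0.5521, -0.1194, 0.0243]
ee_rot: [-0.001, 1.0, -0.022, -0.011]
contact_force: [-22.6, -5.0, 15.9]
width: -0.0002
gripper_force: 11.5
```

Emit:
{"api": "apply_moves", "payload": {
  "deltas": [0,0,0,0,0,0,0,0,0,0,0,-20,0,0,0,0,-50,0,-40,0,0,-70,0,-80,0,0,-90,0,-120,0,0,-90,0,-160,0,0,-90,0,-200,0,0,-90,0,-240,0,0,-90,0,-280,0,0,-90,0,-300,0,0,-90,0,-300,0]
}}

```text
clock: 38.65
position: [0.4747, -0.1169, 0.3323]
ee_rot: [0.003, 1.0, -0.024, 0.007]
contact_force: [0.4, 0.5, -0.0]
width: 0.0002
gripper_force: 0.0
```

```bash
python3 - <<'E'
from h import *
go(*T(BAY,(0,0,.335)),-2.7)
t=get_image("top");s=get_image("scene")
for im in(t,s):
  q=place_of("sash_bar",im)[0]; print(q["point"],proj(im,T(BAY,(0,0,.299))))
  for c in("red","yellow"):
    for sd in("left","right"):
      r=place_of("lever_%s_%s_tip"%(c,sd),im)
      if r: print(c,sd,r[0]["point"],round(r[0]["score"],2),"shut",proj(im,T(BAY,(-.1045,OFF[c]+(.004 if sd=="left" else -.004),.028))).round(1))
E
```

```text
delta [ 198.6 -149.    -0.5] turn 90.0 | pos [ 0.4747 -0.1169  0.3323] yawy -92.7 F [ 0.4  0.5 -0. ] w 0.2 gf 0.0 t 38.6 q6 1.23
[266.8, 117.8] [266.37745001 117.78544899]
red left [317.4, 187.3] 0.58 shut [317.9 184.6]
red right [212.4, 178.6] 0.53 shut [320.7 184.7]
yellow left [214.0, 182.0] 0.73 shut [212.3 181.1]
yellow right [216.5, 182.9] 0.51 shut [215.1 181.2]
[259.7, 213.3] [255.77803964 212.45643048]
```

Pushing at the tips stops at the same x as pushing mid-arm, so the levers lie straight across and are shut. Now move to the sash bar.

Emit:
{"api": "apply_moves", "payload": {
  "deltas": [50,0,0,-15,-90,50,0,0,-15,-90,50,40,-30,-15,-90,50,80,-60,-15,-90,50,120,-90,-15,-90,50,160,-120,-15,-90,50,199,-149,-15,-90,50,199,-149,-15,-90,50,199,-149,-15,-90,50,199,-149,-15,-90,50,199,-149,-15,-90,50,199,-149,-15,-90]
}}

```text
clock: 40.25
position: [0.6784, 0.024, 0.3386]
ee_rot: [-0.0, 0.745, 0.667, -0.0]
contact_force: [-0.4, 0.2, -0.2]
width: 0.05
gripper_force: 0.0
```

Emit:
{"api": "apply_moves", "payload": {
  "deltas": [50,0,0,0,-4,50,0,0,0,-4,50,0,0,0,-4]
}}

```text
clock: 40.5
position: [0.678, 0.0236, 0.3392]
ee_rot: [-0.0, 0.725, 0.689, -0.0]
contact_force: [-0.3, -0.1, 0.7]
width: 0.0501
gripper_force: 0.0
```

```bash
python3 - <<'E'
from h import *
go(*T(BAY,(0,0,.297)),-2.7)
E
```

```text
delta [-0.9  2.1 42.2] turn -0.2 | pos [0.678  0.0236 0.3392] yawy -2.9 F [-0.3 -0.1  0.7] w 50.1 gf 0.0 t 40.5 q6 -0.02
```

Emit:
{"api": "apply_moves", "payload": {
  "deltas": [50,0,2,20,0,50,0,2,42,0,50,0,2,42,0,50,0,2,42,0,0,0,2,42,0,0,0,2,42,0,0,0,2,42,0,0,0,2,42,0,0,0,2,42,0,0,0,2,42,0,0,0,2,42,0]
}}

```text
clock: 41.42
position: [0.6802, 0.0234, 0.2985]
ee_rot: [0.001, 0.724, 0.69, 0.001]
contact_force: [-1.2, 0.0, 2.9]
width: 0.0126
gripper_force: 61.8
```

Emit:
{"api": "apply_moves", "payload": {
  "deltas": [0,0,0,10,0,0,0,0,22,0,0,0,0,34,0,0,0,0,46,0,0,0,0,58,0,0,0,0,70,0,0,0,0,82,0,0,0,0,94,0,0,0,0,102,0,0,0,0,108,0,0,0,0,111,0,0,0,0,111,0]
}}

```text
clock: 42.42
position: [0.6802, 0.0234, 0.1894]
ee_rot: [0.001, 0.724, 0.69, 0.001]
contact_force: [-2.8, -0.1, 12.9]
width: 0.0133
gripper_force: 63.1
```

Emit:
{"api": "apply_moves", "payload": {
  "deltas": [0,0,0,2,0,0,0,0,4,0,0,0,0,4,0,0,0,0,4,0]
}}

```text
clock: 42.75
position: [0.6802, 0.0235, 0.1893]
ee_rot: [0.002, 0.724, 0.69, 0.002]
contact_force: [-7.2, 0.1, 25.7]
width: 0.0126
gripper_force: 65.0
```

Emit:
{"api": "apply_moves", "payload": {
  "deltas": [50,0,0,0,0,50,0,0,0,0,50,0,0,0,0,50,0,0,0,0,50,0,0,-30,0,50,0,0,-70,0,50,0,-40,-80,0,50,0,-80,-80,0,50,0,-120,-80,0,50,0,-160,-80,0,50,0,-200,-80,0,50,0,-200,-80,0]
}}

```text
clock: 43.75
position: [0.4706, 0.0341, 0.261]
ee_rot: [-0.004, 0.724, 0.69, -0.004]
contact_force: [-0.1, -0.1, 0.0]
width: 0.0503
gripper_force: 0.0
```

```bash
python3 - <<'E'
from h import *
t=get_image("top");s=get_image("scene")
for im in(t,s):
  q=place_of("sash_bar",im)[0]; print("bar",q["point"],q["score"],proj(im,T(BAY,(0,0,.189))))
  for c in("red","yellow"):
    Y=T(BAY,(-.035,OFF[c],.003))
    print(c,[(r["point"],round(r["score"],2)) for r in place_of("card_"+c,im)],"exp",proj(im,Y).round(1))
    for sd in("left","right"):
      r=place_of("lever_%s_%s_tip"%(c,sd),im)
      if r: print(c,sd,r[0]["point"],round(r[0]["score"],2),"shut",proj(im,T(BAY,(-.1045,OFF[c]+(.004 if sd=="left" else -.004),.028))).round(1))
# blade vs pivots, both bays: colour extents in bay x along blade line (top view, z=.03)
go(.5,0,.3,0)
for c in("red","yellow"):
  f=cv2.cvtColor(t["frame"],cv2.COLOR_RGB2HSV).astype(int)
  pr=[]
  for x in np.arange(-.125,-.03,.004):
    u=proj(t,T(BAY,(x,OFF[c],.028))).round().astype(int); h=f[u[1],u[0]]; pr.append((round(x*1000),int(h[0]),int(h[1])))
  print(c,pr)
E
```

```text
bar [264.4, 132.2] 0.58 [267.04349414 131.41180396]
red [([319.7, 166.7], 0.91), ([183.1, 302.8], 0.64)] exp [318.8 162.4]
red left [314.9, 187.7] 0.45 shut [317.9 184.6]
red right [322.1, 186.8] 0.51 shut [320.7 184.7]
yellow [([215.1, 156.1], 0.62)] exp [216.  158.9]
yellow left [209.7, 177.1] 0.63 shut [212.3 181.1]
bar [260.9, 245.6] 0.9 [257.47375572 245.14397653]
red [([407.2, 188.5], 0.73), ([396.4, 375.6], 0.69)] exp [211.1 254.4]
red left [224.8, 230.2] 0.38 shut [225.4 228.1]
red right [219.4, 226.4] 0.38 shut [222.6 227. ]
yellow [([336.4, 272.9], 0.73)] exp [325.1 301.5]
yellow left [339.6, 270.3] 0.5 shut [338.6 272.7]
yellow right [336.0, 274.0] 0.49 shut [335.4 271.4]
delta [-32.1  21.3 -37.4] turn -2.8 | pos [0.4803 0.0331 0.2626] yawy -2.8 F [-0.1 -0.2 -0.2] w 50.1 gf 0.0 t 44.5 q6 -0.03
red [(-125, 14, 165), (-121, 7, 204), (-117, 3, 234), (-113, 2, 218), (-109, 1, 220), (-105, 3, 218), (-101, 2, 222), (-97, 3, 229), (-93, 2, 211), (-89, 2, 221), (-85, 2, 255), (-81, 4, 249), (-77, 1, 228), (-73, 3, 233), (-69, 2, 223), (-65, 2, 232), (-61, 2, 236), (-57, 5, 193), (-53, 46, 58), (-49, 74, 87), (-45, 70, 45), (-41, 72, 71), (-37, 72, 68), (-33, 74, 98)]
yellow [(-125, 87, 69), (-121, 86, 84), (-117, 89, 101), (-113, 52, 27), (-109, 67, 24), (-105, 74, 32), (-101, 78, 47), (-97, 83, 54), (-93, 85, 87), (-89, 89, 75), (-85, 87, 87), (-81, 69, 58), (-77, 32, 99), (-73, 26, 255), (-69, 27, 255), (-65, 26, 255), (-61, 26, 255), (-57, 26, 255), (-53, 45, 104), (-49, 74, 119), (-45, 75, 132), (-41, 76, 111), (-37, 77, 111), (-33, 75, 127)]
```

Both lever stops and the measured poses agree (the 3.5 mm difference between bays comes from a small yaw error in my bay fit). The sash is at its lower stop and the arm is clear. Hand in.

```bash
python3 -c "
from rig import sign_off
print(sign_off())"
```

```text
the job is handed in; nothing more can be done
None
```

I raised the sash, slid the red and yellow cards into their own bays with all four ejector levers pushed to their stops, lowered the sash to its stop, and handed the job in at about 44 s. There was no blue card on the bench, and the hand-in returned no verdict.

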